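# Stamp the copper beaker and show its underside to the inspection camera

### The job

Take the copper beaker off the round board and, holding it upright, press it down on the middle of the sprung steel plate of the green marking press until the plate is fully down, and keep it down for about half a second so that its underside is stamped. Then lift it away and show the stamp to the white inspection camera: hold the beaker in the air with its underside squarely facing the lens, centred in front of it, 150 mm from the glass, and finish while still holding it there, steady. Do not touch the camera with anything, and leave the other pieces and the hammer where they are.

Things in the scene. Friction and masses are not known exactly. Their poses are not given: they have to be found in the camera images.
- beaker_mid (a point): Copper beaker, round, straight-sided, open at the top: 52 mm outside diameter, 60 mm tall, wall 2.5 mm, about 0.25 kg; stands upright on the board. This point lies on its axis half-way up (30 mm above its underside); z points along the axis to the open mouth.
- beaker_foot (a point): Centre of the flat underside of the copper beaker, where the stamp goes; z points along the axis to the open mouth.
- beaker: The copper beaker itself; origin at the centre of its underside, z towards the mouth.
- board: Round plywood board, 250 mm diameter, 12 mm thick, fixed on the bench; origin at the centre of its underside. The copper beaker, the aluminium beaker and the black finial stand on it, at least 110 mm apart (centre to centre), in any order.
- tin: Aluminium beaker of the same size as the copper one, to be left alone; origin at the centre of its underside.
- finial: Black turned finial knob, 52 mm diameter foot, 70 mm tall, to be left alone; origin at the centre of its foot.
- hammer: Hammer with a pale wooden handle lying on the bench, about 0.26 m long, 26 mm high, origin near the middle of its length, to be left alone.
- crescent: Aluminium crescent blank, 120 mm across, 6 mm thick, lying flat on the bench, to be left alone; origin at its centre.
- pad (a joint): Travel of the press plate in m: 0 = up, 0.010 = fully down. A spring pushes it up; it takes about 12 N to hold it fully down. It springs back when let go.
- pad_top (a point): Centre of the top of the press plate, a horizontal round steel plate of 72 mm diameter on a green housing (110 x 100 mm) fixed to the bench; 48 mm above the bench when up; moves with the plate.
- lens (a point): Centre of the front glass of the inspection camera, 105 mm above the bench. The camera is a white 60 mm box with a short black lens barrel of 54 mm diameter, on a fixed dark stand 130 x 100 mm; it looks up at a slant of 40 degrees from vertical, roughly back towards the robot. z points out of the glass along the line of sight.
- focus (a point): The point in the air on the camera's line of sight, 150 mm in front of the glass, where the centre of the beaker's underside belongs; 220 mm above the bench. z points along the line of sight, away from the lens (the beaker's z must point the same way); y is level.
There are look-alikes about, which are no part of the job. What is meant by the beaker is not blue, and is the smaller of those in its own colour.

How it is judged (in metres and radians):
On the way, in this order (a step that is already met when the one before it is completed fails the run):
1. the copper beaker is held clear of the board (contact force between the fingers and beaker above 1.5 N and height (world z) of beaker_foot above 0.03 m and contact force between beaker and board below 0.1 N), for 0.1 s.
2. the held beaker, upright and centred, keeps the press plate fully down (contact force between the fingers and beaker above 1.5 N and value of joint pad above 0.0088 m and contact force between beaker and pad above 5 N and horizontal distance between beaker_foot and pad_top below 0.015 m and angle between beaker_foot's own z axis and vertical below 0.15 rad), for 0.3 s.
At the end, for the whole second after the job is handed in: The beaker is held in the fingers in the air before the camera, steady (under 30 mm/s): the centre of its underside within 20 mm sideways of the line of sight and 125 to 175 mm from the glass, its axis within 0.2 rad of the line of sight with the underside to the lens; the press plate is up again (contact force between the fingers and beaker above 1.5 N and distance between beaker_foot and focus below 0.04 m and x of beaker_foot in the frame of focus between -0.02 and 0.02 m and y of beaker_foot in the frame of focus between -0.02 and 0.02 m and z of beaker_foot in the frame of focus between -0.025 and 0.025 m and angle between the z axis of beaker_foot and the z axis of focus, either way round below 0.2 rad and angle between beaker_foot's own z axis and vertical below 1.3 rad and linear speed of beaker below 0.03 m/s and value of joint pad below 0.002 m); the arm keeps its last pose, push and grip.
It fails at once if the camera or its stand is touched (contact force between stand and anything else above 1 N).
It fails at once if the aluminium beaker is moved by more than 25 mm or tipped (distance of tin from where it was at the start of the episode above 0.025 m or angle between tin's own z axis and vertical above 0.35 rad).
It fails at once if the black finial is moved by more than 25 mm or tipped (distance of finial from where it was at the start of the episode above 0.025 m or angle between finial's own z axis and vertical above 0.35 rad).
It fails at once if the hammer is moved by more than 25 mm (distance of hammer from where it was at the start of the episode above 0.025 m).
It fails at once if the crescent is moved by more than 25 mm (distance of crescent from where it was at the start of the episode above 0.025 m).
It also fails if it takes over 48 s, if anything falls off the work surface, if the arm or the gripper's body presses on something with over 40 N, if the wrist force passes 120 N, or if a joint passes its speed limit or range.

### The arm

A 6-joint arm with a two-finger parallel gripper is mounted at the origin on the work surface. World frame = base frame: x ahead of the robot, y to its left, z up, the work surface at z = 0. Lengths are in mm, angles in rad, forces in N, time in s.
With the tool pointing down it reaches from about 350 to 775 mm from the base axis. Payload 7.3 kg.
Tool frame: the origin (TCP) lies on the centre line of the jaws, within the pads' length; the fingertips stand 22 mm ahead of it and the grasp point (between the pads) lies 3 mm ahead of it; x points along the fingers, z is the direction in which the jaws open and shut, and the axes are right-handed (so a half turn about x gives the same grasp; the last joint's range is limited). The gripper opens to 92 mm and grips with 3 to 60 N. Pads are 19 mm wide; open, the fingers measure 130 mm over their backs; the gripper's body (75 mm by 190 mm) begins 47 mm behind the grasp point.
Start: joints at [-1.376, 0.342, 1.524, -0, 1.275, -0.146], TCP at [175.499, -494.816, 248.741] pointing down, gripper open.
Joint ranges: [-2.53, 2.53], [-0.77, 2.02], [0.04, 2.7], [-1, 4.14], [0.28, 2.66], [-3.11, 3.11]. Speed limits (rad/s): [2.57, 2.57, 3.14, 3.14, 3.14, 3.14].

### API

Orientations are given as [roll, pitch, yaw] about the fixed x, y, z axes, in that order (R = Rz(yaw) Ry(pitch) Rx(roll)).
In Python, from plant import readout, imaging, bot gives the robot as it stands.
- The arm moves only by the tool arm_command, never from a script. Its argument "plan" is a list of rows, each an object of numbers: "tx", "ty", "tz": the shift along the tool's x, y, z in cm; "wx", "wy", "wz": the turn, a rotation vector about the tool's x, y, z in rad; "jaw": the opening, from -1 (shut) to 1 (fully open). In form: [{"tx": .., "ty": .., "tz": .., "wx": .., "wy": .., "wz": .., "jaw": ..}, ...]. A call has 1 to 20 rows; each row shifts and turns the commanded pose from where the row before left it, along the tool's axes as they then stand; what a row does not reach is not made up. A row lasts 1/10 s, in which the tool goes at most 50 mm and 8.59 degrees, less where a joint would pass 70% of its speed; a pose out of reach is approached as far as the arm can. A call with a gripper value outside its range is refused whole. The fingers move at their own pace and stop on an object; the grip force is fixed at half the most. Time passes only in rows, so rows that do not move let the fingers close. It gives the time, the measured TCP pose, the force and the opening at its end, in the units of the state.
- readout.get_obs(): the state, without advancing time (a new reading comes with each control period).
- imaging.capture(name): name is "scene" or "side" or "wrist"; returns the picture (400x640x3 uint8, blue, green, red); there is no depth.
- imaging.get_calibration(name): a dict with "fx", "fy", "cx", "cy" (pixels), "dist" ([k1, k2, p1, p2, k3] as OpenCV has them; the pictures are not rectified), "position" and "rotation" of the camera in the world; the wrist camera has in their place "mount" (4x4, takes a point from camera to tool coordinates, whose origin is the TCP and whose axes are the tool frame's). Camera axes: x right, y up, looking along -z (the intrinsics and any distortion apply to the point x, -y, -z); pixel columns grow to the right and rows downward; lengths in mm; the calibration is good to about 2 mm. A picture is of the moment at which its call begins: read the wrist's pose just before it. get_calibration takes no time and is no camera call.
- bot.close_job(): hands the job in, once; it reports no verdict.
The state is a dict: "time": time; "joint_positions": joint angles; "dq": joint speeds; "tau": joint torques, N m; "tool_pos": TCP position; "tcp_rot": TCP orientation; "contact_force": force on the tool from outside, world axes, zero at the start; "moment": the same for the moment, N m; "grip_width": finger opening in mm.
Only numpy, scipy, OpenCV 4.12 (cv2) and the standard library are available. Lean on these libraries where they do the work, as an engineer would, in place of code of your own. Each camera call takes 0.05 s, during which the arm holds its last target.

## Working session

There is one attempt and no reset: what is moved stays moved. The work goes in short steps, Python scripts to look and compute and a tool call to move; the robot and the scene stay as the last step left them, time stands still between calls to the robot, and variables do not carry over. Pictures are saved under pics/ and viewed, and the job is handed in when it is done.

Besides the shell and the picture viewer there is one more tool, called after "Call:" by a JSON object that holds its "op" and its "data", one argument or row to a line. arm_command: Moves the arm, as the interface text tells. Its arguments: {"type":"object","properties":{"plan":{"type":"array"}},"required":["plan"]}

```bash
mkdir -p pics; ls; python3 - <<'E'
from plant import readout, imaging, bot
import cv2
print(readout.get_obs())
for n in ["scene","side","wrist"]:
    c=imaging.get_calibration(n); print(n,c)
    cv2.imwrite(f"pics/{n}0.png",imaging.capture(n))
E
```

```text
pics
{'time': 0.0, 'joint_positions': array([-1.37599158e+00,  3.42751921e-01,  1.52499734e+00,  1.62283326e-05,
        1.27540017e+00, -1.45947324e-01]), 'dq': array([ 0.00088792, -0.00072398, -0.0009869 , -0.00093044,  0.00033413,
        0.00237345]), 'tau': array([-5.49730557e-04, -4.31249356e+01, -2.44225127e+01,  7.17373495e-02,
        5.60529158e-02, -1.02998079e-04]), 'tool_pos': array([ 175.43307747, -494.43501423,  248.03664985]), 'tcp_rot': array([2.98567761, 1.56923947, 1.75562862]), 'contact_force': array([-0.08535584, -1.05274124, -0.53849577]), 'moment': array([-0.08030517, -0.01296298,  0.01258507]), 'grip_width': 91.80955522569222}
scene {'fx': 430.1914318323768, 'fy': 430.1914318323768, 'cx': 320.8185794622659, 'cy': 197.17355649649758, 'dist': array([-0.04496422,  0.        ,  0.        ,  0.        ,  0.        ]), 'position': array([1413.53814099,  373.01646425,  908.76601493]), 'rotation': array([ 0.92424509, -0.02338813,  1.94183198])}
side {'fx': 441.40767439950764, 'fy': 441.40767439950764, 'cx': 314.78066145116173, 'cy': 205.36585037836056, 'dist': array([-0.11218996,  0.        ,  0.        ,  0.        ,  0.        ]), 'position': array([-27.8211798 , 981.10587498, 951.99689396]), 'rotation': array([ 0.94312173, -0.01472965, -2.61514664])}
wrist {'fx': 280.58331783729915, 'fy': 280.58331783729915, 'cx': 322.09946917956785, 'cy': 197.63038268613911, 'dist': array([-0.00061278,  0.        ,  0.        ,  0.        ,  0.        ]), 'mount': array([[ 2.78992027e-04,  3.02506588e-01, -9.53147253e-01,
        -1.35868211e+02],
       [ 1.43110699e-04,  9.53147268e-01,  3.02506635e-01,
         8.27953593e+01],
       [ 9.99999951e-01, -2.20802509e-04,  2.22628559e-04,
         3.66424774e-01],
       [ 0.00000000e+00,  0.00000000e+00,  0.00000000e+00,
         1.00000000e+00]])}
```

View pics/scene0.png

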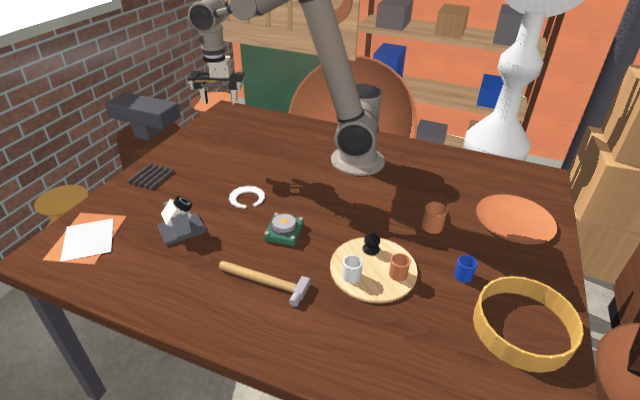

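View pics/side0.png

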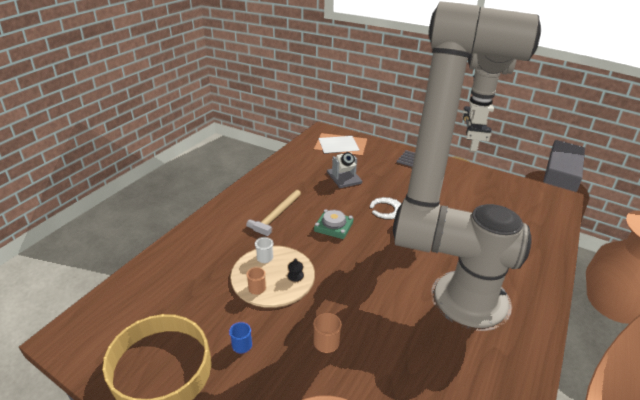

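View pics/wrist0.png

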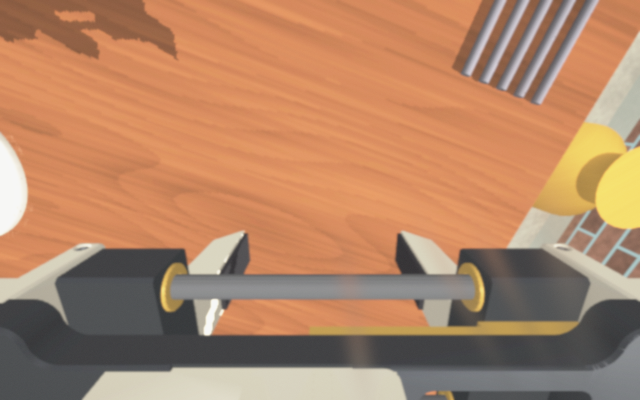

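Candidates for the beaker in the scene view are small copper on the board (400,267), larger copper beaker on the bench (434,218), blue beaker (465,268), and aluminium beaker (353,269). I choose the small copper one on the board and check it in close crops.

```bash
python3 - <<'E'
import cv2
import numpy as np
s=cv2.imread("pics/scene0.png"); d=cv2.imread("pics/side0.png")
def crop(im,x,y,w,h,k): return cv2.resize(im[y:y+h,x:x+w],None,fx=k,fy=k,interpolation=cv2.INTER_CUBIC)
cv2.imwrite("pics/c1.png",crop(s,325,225,100,75,8))
cv2.imwrite("pics/c2.png",crop(d,225,230,100,75,8))
cv2.imwrite("pics/c3.png",crop(s,150,185,160,75,5))
cv2.imwrite("pics/c4.png",crop(d,305,140,100,100,6))
E
```

```text
(no output)
```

View pics/c1.png

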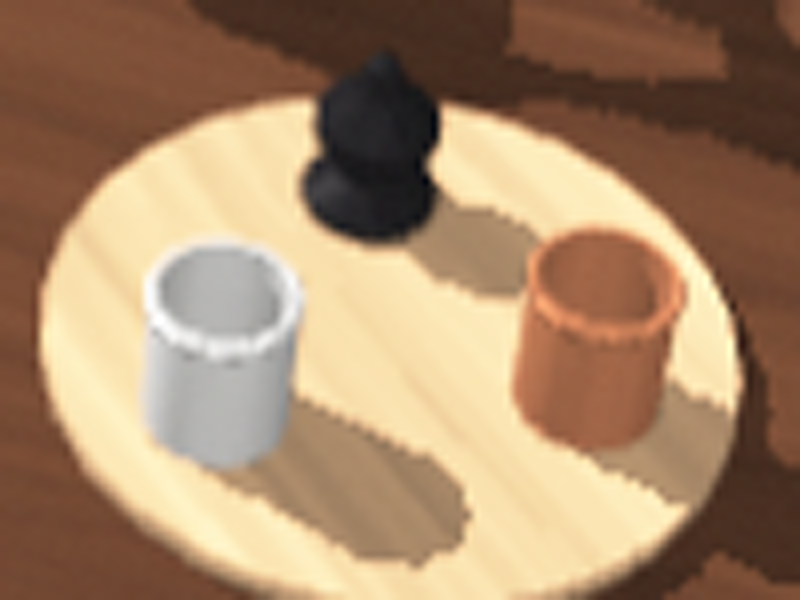

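View pics/c2.png

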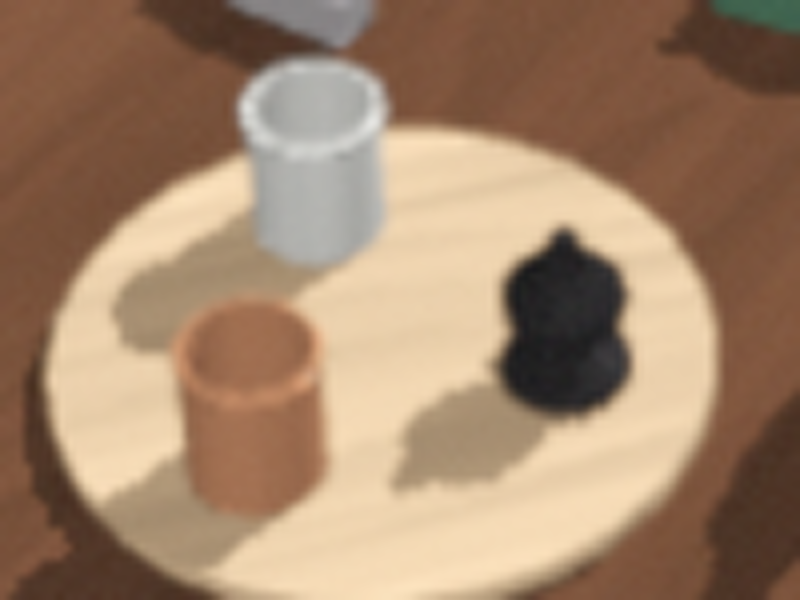

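View pics/c3.png

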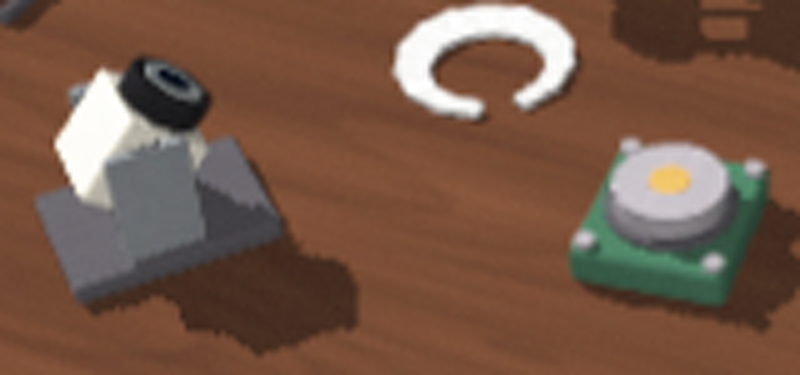

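View pics/c4.png

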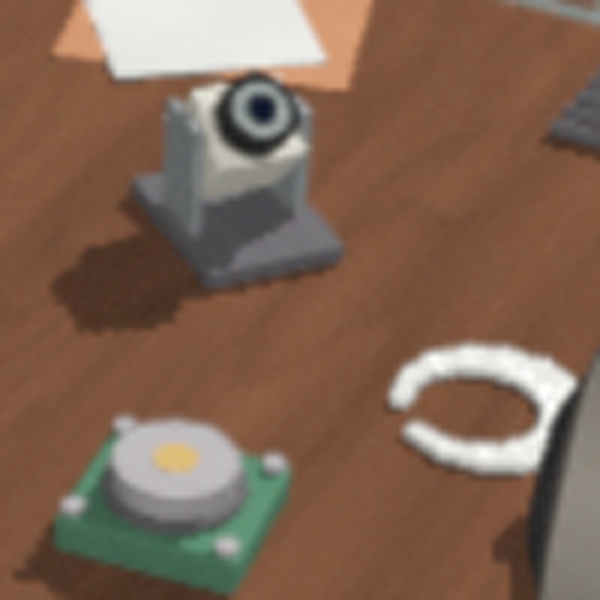

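The left-hand copper crop shows the small copper beaker standing on the board at scene (400.4,260) (rim centre). The side view shows it at (256,273). Yellow press dot: scene (283.5,220.5), side (334,216). Lens: scene (184,200), side (348.2,157.6). Triangulating now.

```bash
cat > h.py <<'E'
import numpy as np, cv2
from scipy.spatial.transform import Rotation as R
from plant import readout, imaging
CAL={n:imaging.get_calibration(n) for n in ["scene","side","wrist"]}
def campose(n,obs=None):
    c=CAL[n]
    if n!="wrist": return R.from_euler("xyz",c["rotation"]).as_matrix(), np.array(c["position"])
    obs=obs or readout.get_obs()
    T=R.from_euler("xyz",obs["tcp_rot"]).as_matrix(); M=c["mount"]
    return T@M[:3,:3], T@M[:3,3]+obs["tool_pos"]
def K(c): return np.array([[c["fx"],0,c["cx"]],[0,c["fy"],c["cy"]],[0,0,1.]])
def ray(n,px,obs=None):
    c=CAL[n]; Rm,p=campose(n,obs)
    u=cv2.undistortPoints(np.array([[px]],float),K(c),c["dist"])[0,0]
    d=Rm@np.array([u[0],-u[1],-1]); return p,d/np.linalg.norm(d)
def onz(n,px,z,obs=None):
    p,d=ray(n,px,obs); return p+d*(z-p[2])/d[2]
def tri(rays):
    A=sum(np.eye(3)-np.outer(d,d) for p,d in rays); b=sum((np.eye(3)-np.outer(d,d))@p for p,d in rays)
    return np.linalg.solve(A,b)
def proj(n,P,obs=None):
    c=CAL[n]; Rm,p=campose(n,obs); q=(np.atleast_2d(P)-p)@Rm
    q=q*[1,-1,-1]
    return cv2.projectPoints(q,np.zeros(3),np.zeros(3),K(c),c["dist"])[0][:,0]
E
cat > m.py <<'E'
from h import *
np.set_printoptions(precision=1,suppress=True)
S=lambda x,y,ox,oy,k:((x+.5)/k-.5+ox,(y+.5)/k-.5+oy)
c1=lambda x,y:S(x,y,325,225,8); c2=lambda x,y:S(x,y,225,230,8); c3=lambda x,y:S(x,y,150,185,5); c4=lambda x,y:S(x,y,305,140,6)
for nm,a,b,z in [("cu",c1(606,284),c2(248,350),72),("tin",c1(223,297),c2(313,107),72),("fin",c1(385,55),c2(564,232),82),
 ("pad",c3(670,180),c4(176,458),48),("lens",c3(172,77),c4(262,108),105),("st L",c3(38,203),c4(135,185),None) ,("st N",c3(85,300),c4(135,185),None),("st R",c3(285,230),c4(212,285),None),("st F",c3(235,138),c4(345,248),None)]:
    t=tri([ray("scene",a),ray("side",b)])
    print(nm,t, *( [onz("scene",a,z),onz("side",b,z)] if z else []))
E
python3 m.py
```

```text
cu [550.8 291.5  69.8] [553.4 292.1  72. ] [549.3 292.7  72. ]
tin [607.1 172.4  69.7] [609.3 172.9  72. ] [605.4 174.5  72. ]
fin [480.9 192.6  82.2] [480.3 192.2  82. ] [481.1 193.   82. ]
pad [500.7 -83.8  48.4] [500.2 -84.2  48. ] [501.  -84.1  48. ]
lens [ 594.2 -371.6  107.2] [ 590.9 -375.1  105. ] [ 595.4 -373.2  105. ]
st L [ 683.9 -400.    35.3]
st N [ 693.7 -386.     6.7]
st R [ 593.  -308.8    5.5]
st F [ 534.3 -384.7   12. ]
```

```bash
cat >> h.py <<'E'
np.set_printoptions(precision=3,suppress=True)
def plan(tgt,Rt,obs=None):
    obs=obs or readout.get_obs()
    T=R.from_euler("xyz",obs["tcp_rot"]).as_matrix()
    d=T.T@(np.array(tgt)-obs["tool_pos"])/10
    w=R.from_matrix(T.T@Rt).as_rotvec()
    d2=Rt.T@(np.array(tgt)-obs["tool_pos"])/10
    print("pos",obs["tool_pos"],"q",obs["joint_positions"],"t",obs["time"])
    print("shift cm (now axes)",d,"| shift after turn",d2,"| turn",w, "|w|",np.linalg.norm(w))
def Rt(x,z):
    x=np.array(x,float);x/=np.linalg.norm(x);z=np.array(z,float);z-=x*(x@z);z/=np.linalg.norm(z)
    return np.c_[x,np.cross(z,x),z]
YAW=np.radians(142.4); H=np.array([np.cos(YAW),np.sin(YAW),0])
LENS=np.array([593.5,-373.5,105.]); LOS=H*np.sin(np.radians(40))+[0,0,np.cos(np.radians(40))]
FOC=LENS+150*LOS; LAT=np.array([-H[1],H[0],0])
E
python3 - <<'E'
from h import *
o=readout.get_obs(); print(R.from_euler("xyz",o["tcp_rot"]).as_matrix(),FOC,LOS,LAT)
for s in (1,-1): plan(FOC+60*LOS,Rt(-LOS,s*LAT))
E
```

```text
[[-0.     0.942  0.334]
 [ 0.001  0.334 -0.942]
 [-1.     0.    -0.001]] [ 517.109 -314.671  219.907] [-0.509  0.392  0.766] [-0.61  -0.792  0.   ]
pos [ 175.445 -494.53   248.211] q [-1.376  0.343  1.525  0.     1.275 -0.146] t 0.15
shift cm (now axes) [-1.75  36.12  -8.773] | shift after turn [  6.514  10.511 -35.096] | turn [ 0.954 -0.349  0.639] |w| 1.2002888707680182
pos [ 175.445 -494.53   248.211] q [-1.376  0.343  1.525  0.     1.275 -0.146] t 0.15
shift cm (now axes) [-1.75  36.12  -8.773] | shift after turn [  6.514 -10.511  35.096] | turn [-2.041 -0.743 -0.406] |w| 2.2100506130547157
```

```bash
python3 - <<'E'
from h import *
plan(FOC+41*LOS,Rt(-LOS,-H))
E
```

```text
pos [ 175.445 -494.53   248.211] q [-1.376  0.343  1.525  0.     1.275 -0.146] t 0.15
shift cm (now axes) [-0.295 36.783 -7.745] | shift after turn [ 8.414 35.096 10.511] | turn [-0.55 -0.68  0.2 ] |w| 0.8969344361825153
```

Call:
{"op": "arm_command", "data": {
  "plan": [
    {"tx": -0.03, "ty": 3.68, "tz": -0.775, "jaw": 1},
    {"tx": -0.03, "ty": 3.68, "tz": -0.775, "jaw": 1},
    {"tx": -0.03, "ty": 3.68, "tz": -0.775, "jaw": 1},
    {"tx": -0.03, "ty": 3.68, "tz": -0.775, "jaw": 1},
    {"tx": -0.03, "ty": 3.68, "tz": -0.775, "jaw": 1},
    {"tx": -0.03, "ty": 3.68, "tz": -0.775, "jaw": 1},
    {"tx": -0.03, "ty": 3.68, "tz": -0.775, "jaw": 1},
    {"tx": -0.03, "ty": 3.68, "tz": -0.775, "jaw": 1},
    {"tx": -0.03, "ty": 3.68, "tz": -0.775, "jaw": 1},
    {"tx": -0.03, "ty": 3.68, "tz": -0.775, "jaw": 1},
    {"jaw": 1},
    {"jaw": 1}
  ]
}}

```text
invalid input at $.plan[0]: expected keys tx, ty, tz, wx, wy, wz, jaw
```

Call:
{"op": "arm_command", "data": {
  "plan": [
    {"wx": -0.0786, "wy": -0.0971, "wz": 0.0286, "jaw": 1},
    {"wx": -0.0786, "wy": -0.0971, "wz": 0.0286, "jaw": 1},
    {"wx": -0.0786, "wy": -0.0971, "wz": 0.0286, "jaw": 1},
    {"wx": -0.0786, "wy": -0.0971, "wz": 0.0286, "jaw": 1},
    {"wx": -0.0786, "wy": -0.0971, "wz": 0.0286, "jaw": 1},
    {"wx": -0.0786, "wy": -0.0971, "wz": 0.0286, "jaw": 1},
    {"wx": -0.0786, "wy": -0.0971, "wz": 0.0286, "jaw": 1},
    {"jaw": 1},
    {"jaw": 1}
  ]
}}

```text
invalid input at $.plan[0]: expected keys tx, ty, tz, wx, wy, wz, jaw
```

```bash
python3 - <<'E'
from h import *
plan(FOC+41*LOS,Rt(-LOS,-H))
im=imaging.capture("wrist"); cv2.imwrite("pics/w1.png",im)
print(proj("wrist",[LENS,FOC]))
E
```

```text
pos [ 175.445 -494.53   248.211] q [-1.376  0.343  1.525  0.     1.275 -0.146] t 0.15
shift cm (now axes) [-0.295 36.783 -7.745] | shift after turn [ 8.414 35.096 10.511] | turn [-0.55 -0.68  0.2 ] |w| 0.8969344361825153
[[  366.685  -536.4  ]
 [   89.832 -1201.273]]
```

View pics/w1.png

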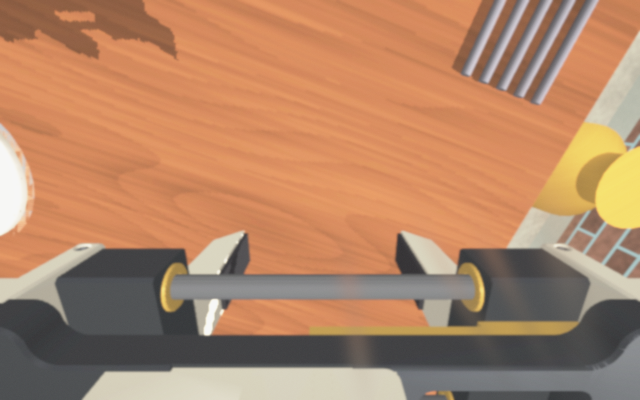

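All keys are required, so I'm resending the moves with full rows.

Call:
{"op": "arm_command", "data": {
  "plan": [
    {"tx": -0.03, "ty": 3.68, "tz": -0.775, "wx": 0, "wy": 0, "wz": 0, "jaw": 1},
    {"tx": -0.03, "ty": 3.68, "tz": -0.775, "wx": 0, "wy": 0, "wz": 0, "jaw": 1},
    {"tx": -0.03, "ty": 3.68, "tz": -0.775, "wx": 0, "wy": 0, "wz": 0, "jaw": 1},
    {"tx": -0.03, "ty": 3.68, "tz": -0.775, "wx": 0, "wy": 0, "wz": 0, "jaw": 1},
    {"tx": -0.03, "ty": 3.68, "tz": -0.775, "wx": 0, "wy": 0, "wz": 0, "jaw": 1},
    {"tx": -0.03, "ty": 3.68, "tz": -0.775, "wx": 0, "wy": 0, "wz": 0, "jaw": 1},
    {"tx": -0.03, "ty": 3.68, "tz": -0.775, "wx": 0, "wy": 0, "wz": 0, "jaw": 1},
    {"tx": -0.03, "ty": 3.68, "tz": -0.775, "wx": 0, "wy": 0, "wz": 0, "jaw": 1},
    {"tx": -0.03, "ty": 3.68, "tz": -0.775, "wx": 0, "wy": 0, "wz": 0, "jaw": 1},
    {"tx": -0.03, "ty": 3.68, "tz": -0.775, "wx": 0, "wy": 0, "wz": 0, "jaw": 1},
    {"tx": 0, "ty": 0, "tz": 0, "wx": 0, "wy": 0, "wz": 0, "jaw": 1},
    {"tx": 0, "ty": 0, "tz": 0, "wx": 0, "wy": 0, "wz": 0, "jaw": 1}
  ]
}}

```text
time: 1.4
tool_pos: [496.6, -298.2, 251.2]
tcp_rot: [-2.131, 1.57, 2.924]
contact_force: [-0.7, 0.7, -0.5]
grip_width: 91.8
```

```bash
python3 - <<'E'
from h import *
plan(FOC+41*LOS,Rt(-LOS,-H))
im=imaging.capture("wrist"); cv2.imwrite("pics/w2.png",im)
print(proj("wrist",[LENS,FOC]))
E
```

```text
pos [ 496.593 -298.234  251.21 ] q [-0.673  0.441  1.364 -0.     1.337  0.555] t 1.4
shift cm (now axes) [-0.01  -0.046  0.021] | shift after turn [-0.013 -0.051  0.001] | turn [-0.548 -0.679  0.2  ] |w| 0.8955879461591344
[[427.475 125.521]
 [355.885 219.974]]
```

View pics/w2.png

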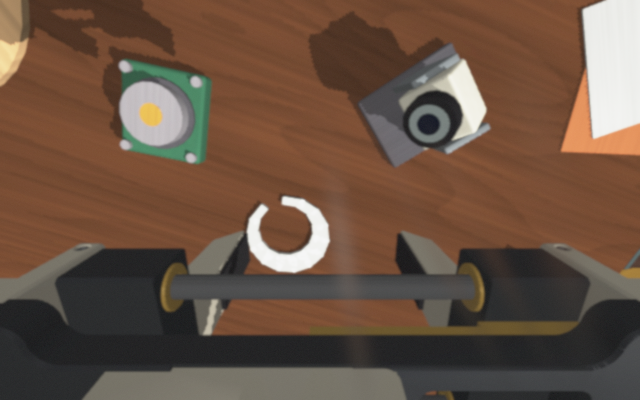

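```bash
python3 - <<'E'
import cv2
s=cv2.imread("pics/w2.png")
def crop(im,x,y,w,h,k): return cv2.resize(im[y:y+h,x:x+w],None,fx=k,fy=k,interpolation=cv2.INTER_CUBIC)
cv2.imwrite("pics/c5.png",crop(s,350,35,150,140,5))
cv2.imwrite("pics/c6.png",crop(s,105,50,120,120,5))
E
```

```text
(no output)
```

View pics/c5.png

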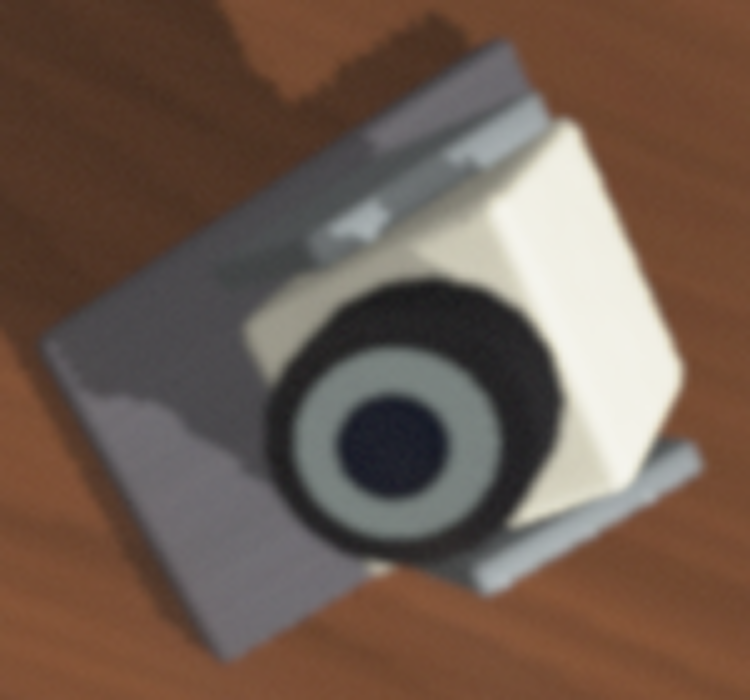

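View pics/c6.png

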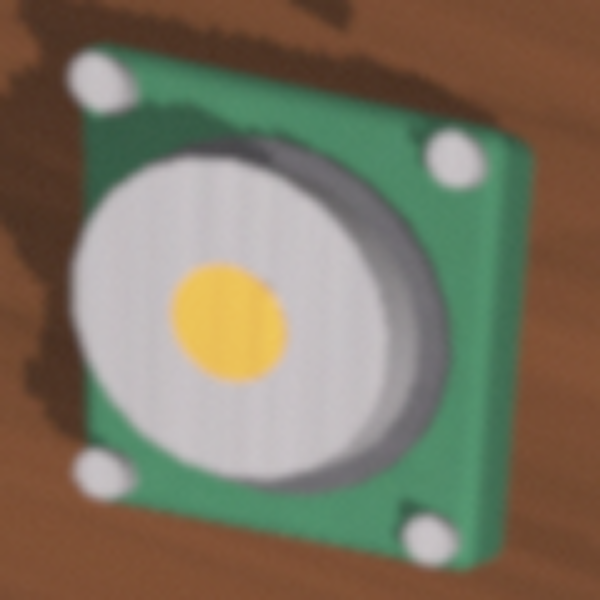

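```bash
cat > m2.py <<'E'
from h import *
exec(open("m.py").read().split("for nm")[0])
c5=lambda x,y:S(x,y,350,35,5); c6=lambda x,y:S(x,y,105,50,5)
o=readout.get_obs()
w=lambda p:ray("wrist",p,o)
print("lens",tri([ray("scene",c3(172,77)),ray("side",c4(262,108)),w(c5(392,445))]), onz("wrist",c5(392,445),105,o))
print("pad",tri([ray("scene",c3(670,180)),ray("side",c4(176,458)),w(c6(230,322))]), onz("wrist",c6(230,322),48,o))
for z in (8,12,16):
    a,b,c=[onz("wrist",c5(*p),z,o) for p in [(45,342),(228,658),(505,45)]]
    for u,v in((b,a),(a,c)):
        d=v-u; print(z,u,v,np.linalg.norm(d),np.degrees(np.arctan2(d[1],d[0])))
E
python3 m2.py
```

```text
lens [ 594.6 -372.   107.2] [ 595.3 -373.2  105. ]
pad [501.  -84.8  47.5] [501.7 -86.   48. ]
8 [ 536.5 -390.8    8. ] [ 595.9 -313.1    8. ] 97.82339928811125 52.600536350353785
8 [ 595.9 -313.1    8. ] [ 696.2 -392.5    8. ] 127.92056556684825 -38.34322899120052
12 [ 536.9 -389.6   12. ] [ 595.7 -312.7   12. ] 96.79134168359494 52.6005363503538
12 [ 595.7 -312.7   12. ] [ 694.9 -391.2   12. ] 126.5709764764257 -38.34322899120052
16 [ 537.3 -388.3   16. ] [ 595.4 -312.2   16. ] 95.75928407907867 52.60053635035384
16 [ 595.4 -312.2   16. ] [ 693.6 -389.9   16. ] 125.2213873860031 -38.3432289912005
```

Yaw measures 142.2°, lens (595,-373,105), pad (501,-85). Next I test the tilt reach.

Call:
{"op": "arm_command", "data": {
  "plan": [
    {"tx": 0, "ty": 0, "tz": 0, "wx": -0.0786, "wy": -0.0971, "wz": 0.0286, "jaw": 1},
    {"tx": 0, "ty": 0, "tz": 0, "wx": -0.0786, "wy": -0.0971, "wz": 0.0286, "jaw": 1},
    {"tx": 0, "ty": 0, "tz": 0, "wx": -0.0786, "wy": -0.0971, "wz": 0.0286, "jaw": 1},
    {"tx": 0, "ty": 0, "tz": 0, "wx": -0.0786, "wy": -0.0971, "wz": 0.0286, "jaw": 1},
    {"tx": 0, "ty": 0, "tz": 0, "wx": -0.0786, "wy": -0.0971, "wz": 0.0286, "jaw": 1},
    {"tx": 0, "ty": 0, "tz": 0, "wx": -0.0786, "wy": -0.0971, "wz": 0.0286, "jaw": 1},
    {"tx": 0, "ty": 0, "tz": 0, "wx": -0.0786, "wy": -0.0971, "wz": 0.0286, "jaw": 1},
    {"tx": 0, "ty": 0, "tz": 0, "wx": 0, "wy": 0, "wz": 0, "jaw": 1},
    {"tx": 0, "ty": 0, "tz": 0, "wx": 0, "wy": 0, "wz": 0, "jaw": 1}
  ]
}}

```text
time: 2.35
tool_pos: [495.6, -299.7, 252.0]
tcp_rot: [0.002, 0.873, -0.659]
contact_force: [-0.1, -0.3, 0.5]
grip_width: 91.9
```

```bash
sed -i 's/radians(142.4)/radians(142.2)/; s/593.5,-373.5,105/594.8,-373,105/' h.py; python3 - <<'E'
from h import *
plan(FOC+41*LOS,Rt(-LOS,-H))
E
```

```text
pos [ 495.608 -299.669  252.039] q [-0.685  0.174  1.962  0.053  0.309 -0.069] t 2.35
shift cm (now axes) [ 0.091  0.285 -0.005] | shift after turn [ 0.091  0.285 -0.004] | turn [-0.001 -0.001 -0.   ] |w| 0.0013934060816192572
```

```bash
python3 - <<'E'
from h import *
a=np.radians(27.9)
Rd=Rt([0,0,-1],[np.cos(a),np.sin(a),0])
plan([551,291.5,160],Rd)
E
```

```text
pos [ 495.608 -299.669  252.039] q [-0.685  0.174  1.962  0.053  0.309 -0.069] t 2.35
shift cm (now axes) [-13.387  50.077 -30.386] | shift after turn [ 9.204 49.654 32.558] | turn [-1.099  0.619  0.398] |w| 1.3223209698216167
```

Call:
{"op": "arm_command", "data": {
  "plan": [
    {"tx": 0, "ty": 0, "tz": 0, "wx": -0.1099, "wy": 0.0619, "wz": 0.0398, "jaw": 1},
    {"tx": 0, "ty": 0, "tz": 0, "wx": -0.1099, "wy": 0.0619, "wz": 0.0398, "jaw": 1},
    {"tx": 0, "ty": 0, "tz": 0, "wx": -0.1099, "wy": 0.0619, "wz": 0.0398, "jaw": 1},
    {"tx": 0, "ty": 0, "tz": 0, "wx": -0.1099, "wy": 0.0619, "wz": 0.0398, "jaw": 1},
    {"tx": 0, "ty": 0, "tz": 0, "wx": -0.1099, "wy": 0.0619, "wz": 0.0398, "jaw": 1},
    {"tx": 0, "ty": 0, "tz": 0, "wx": -0.1099, "wy": 0.0619, "wz": 0.0398, "jaw": 1},
    {"tx": 0, "ty": 0, "tz": 0, "wx": -0.1099, "wy": 0.0619, "wz": 0.0398, "jaw": 1},
    {"tx": 0, "ty": 0, "tz": 0, "wx": -0.1099, "wy": 0.0619, "wz": 0.0398, "jaw": 1},
    {"tx": 0, "ty": 0, "tz": 0, "wx": -0.1099, "wy": 0.0619, "wz": 0.0398, "jaw": 1},
    {"tx": 0, "ty": 0, "tz": 0, "wx": -0.1099, "wy": 0.0619, "wz": 0.0398, "jaw": 1},
    {"tx": 0, "ty": 0, "tz": 0, "wx": 0, "wy": 0, "wz": 0, "jaw": 1},
    {"tx": 0, "ty": 0, "tz": 0, "wx": 0, "wy": 0, "wz": 0, "jaw": 1}
  ]
}}

```text
time: 3.55
tool_pos: [496.6, -299.4, 251.7]
tcp_rot: [-1.279, 1.565, -0.799]
contact_force: [0.1, 0.3, -0.7]
grip_width: 91.7
```

Call:
{"op": "arm_command", "data": {
  "plan": [
    {"tx": 0.65, "ty": 3.55, "tz": 2.33, "wx": 0, "wy": 0, "wz": 0, "jaw": 1},
    {"tx": 0.65, "ty": 3.55, "tz": 2.33, "wx": 0, "wy": 0, "wz": 0, "jaw": 1},
    {"tx": 0.65, "ty": 3.55, "tz": 2.33, "wx": 0, "wy": 0, "wz": 0, "jaw": 1},
    {"tx": 0.65, "ty": 3.55, "tz": 2.33, "wx": 0, "wy": 0, "wz": 0, "jaw": 1},
    {"tx": 0.65, "ty": 3.55, "tz": 2.33, "wx": 0, "wy": 0, "wz": 0, "jaw": 1},
    {"tx": 0.65, "ty": 3.55, "tz": 2.33, "wx": 0, "wy": 0, "wz": 0, "jaw": 1},
    {"tx": 0.65, "ty": 3.55, "tz": 2.33, "wx": 0, "wy": 0, "wz": 0, "jaw": 1},
    {"tx": 0.65, "ty": 3.55, "tz": 2.33, "wx": 0, "wy": 0, "wz": 0, "jaw": 1},
    {"tx": 0.65, "ty": 3.55, "tz": 2.33, "wx": 0, "wy": 0, "wz": 0, "jaw": 1},
    {"tx": 0.65, "ty": 3.55, "tz": 2.33, "wx": 0, "wy": 0, "wz": 0, "jaw": 1},
    {"tx": 0.65, "ty": 3.55, "tz": 2.33, "wx": 0, "wy": 0, "wz": 0, "jaw": 1},
    {"tx": 0.65, "ty": 3.55, "tz": 2.33, "wx": 0, "wy": 0, "wz": 0, "jaw": 1},
    {"tx": 0.65, "ty": 3.55, "tz": 2.33, "wx": 0, "wy": 0, "wz": 0, "jaw": 1},
    {"tx": 0, "ty": 0, "tz": 0, "wx": 0, "wy": 0, "wz": 0, "jaw": 1},
    {"tx": 0, "ty": 0, "tz": 0, "wx": 0, "wy": 0, "wz": 0, "jaw": 1}
  ]
}}

```text
time: 5.05
tool_pos: [549.1, 250.5, 165.6]
tcp_rot: [-1.259, 1.566, -0.775]
contact_force: [-0.4, -1.1, 0.1]
grip_width: 91.3
```

```bash
python3 - <<'E'
from h import *
a=np.radians(27.9)
Rd=Rt([0,0,-1],[np.cos(a),np.sin(a),0])
plan([551,291.5,160],Rd)
im=imaging.capture("wrist"); cv2.imwrite("pics/w3.png",im)
print(proj("wrist",[[551,291.5,72]]))
E
```

```text
pos [549.117 250.527 165.561] q [ 0.303  0.556  1.417 -0.005  1.166 -0.179] t 5.05
shift cm (now axes) [0.542 3.542 2.072] | shift after turn [0.556 3.533 2.084] | turn [-0.003  0.002  0.005] |w| 0.005964884481192119
[[346.567 165.682]]
```

View pics/w3.png

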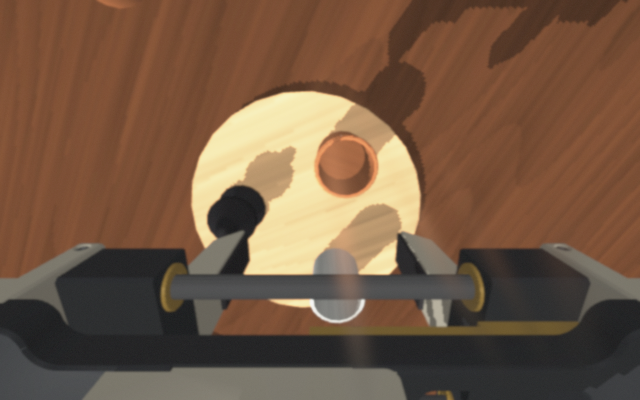

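```bash
python3 - <<'E'
import cv2
s=cv2.imread("pics/w3.png")
cv2.imwrite("pics/c7.png",cv2.resize(s[115:215,290:400],None,fx=6,fy=6,interpolation=cv2.INTER_CUBIC))
E
```

```text
(no output)
```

View pics/c7.png

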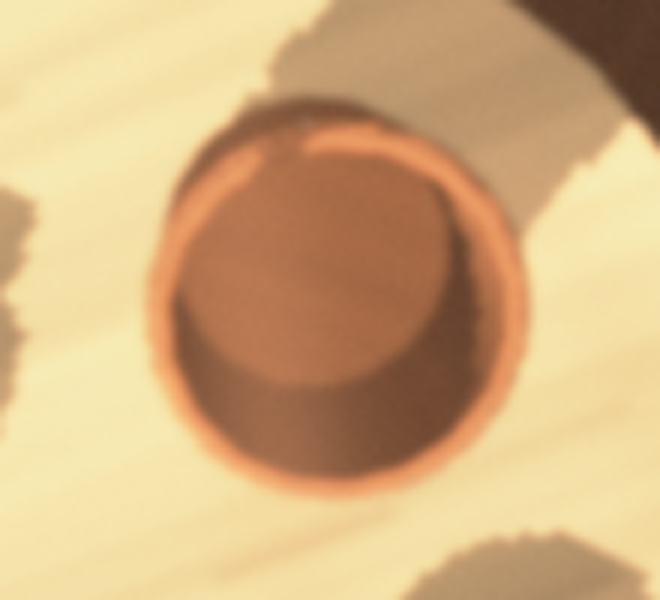

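Call:
{"op": "arm_command", "data": {
  "plan": [
    {"tx": 0, "ty": 1.18, "tz": 0.69, "wx": 0, "wy": 0, "wz": 0, "jaw": 1},
    {"tx": 0, "ty": 1.18, "tz": 0.69, "wx": 0, "wy": 0, "wz": 0, "jaw": 1},
    {"tx": 0, "ty": 1.18, "tz": 0.69, "wx": 0, "wy": 0.002, "wz": 0.005, "jaw": 1},
    {"tx": 0, "ty": 0, "tz": 0, "wx": 0, "wy": 0, "wz": 0, "jaw": 1},
    {"tx": 0, "ty": 0, "tz": 0, "wx": 0, "wy": 0, "wz": 0, "jaw": 1},
    {"tx": 2.5, "ty": 0, "tz": 0, "wx": 0, "wy": 0, "wz": 0, "jaw": 1},
    {"tx": 2.5, "ty": 0, "tz": 0, "wx": 0, "wy": 0, "wz": 0, "jaw": 1},
    {"tx": 2.5, "ty": 0, "tz": 0, "wx": 0, "wy": 0, "wz": 0, "jaw": 1},
    {"tx": 0, "ty": 0, "tz": 0, "wx": 0, "wy": 0, "wz": 0, "jaw": 1},
    {"tx": 0, "ty": 0, "tz": 0, "wx": 0, "wy": 0, "wz": 0, "jaw": 1}
  ]
}}

```text
time: 6.1
tool_pos: [551.4, 291.0, 90.7]
tcp_rot: [2.747, 1.57, -3.052]
contact_force: [0.7, -0.2, -0.1]
grip_width: 92.0
```

```bash
python3 - <<'E'
from h import *
a=np.radians(27.9)
Rd=Rt([0,0,-1],[np.cos(a),np.sin(a),0])
plan([551,291.5,53],Rd)
cv2.imwrite("pics/w4.png",imaging.capture("wrist"))
cv2.imwrite("pics/s4.png",cv2.resize(imaging.capture("scene")[150:350,250:500],None,fx=3,fy=3))
E
```

```text
pos [551.424 290.973  90.655] q [ 0.363  0.672  1.429  0.     1.041 -0.122] t 6.1
shift cm (now axes) [ 3.766  0.065 -0.009] | shift after turn [ 3.765  0.066 -0.013] | turn [-0.002 -0.001 -0.   ] |w| 0.0026915738579940244
```

View pics/s4.png

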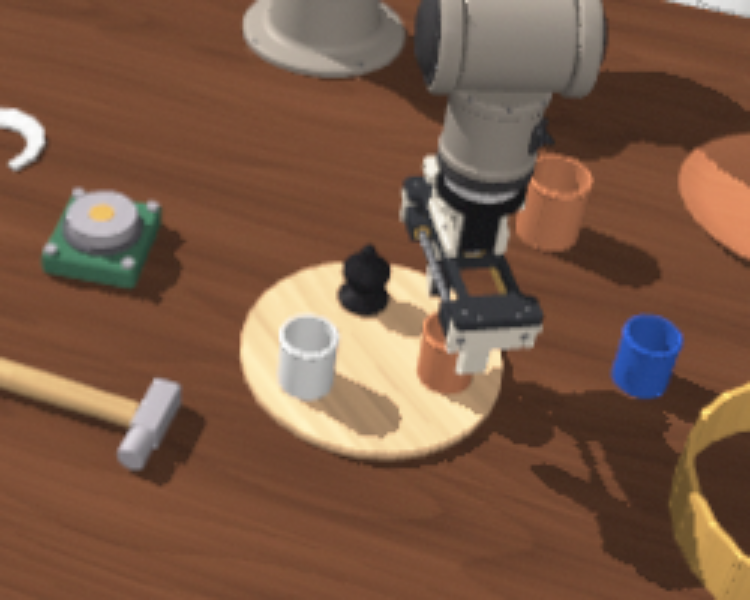

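View pics/w4.png

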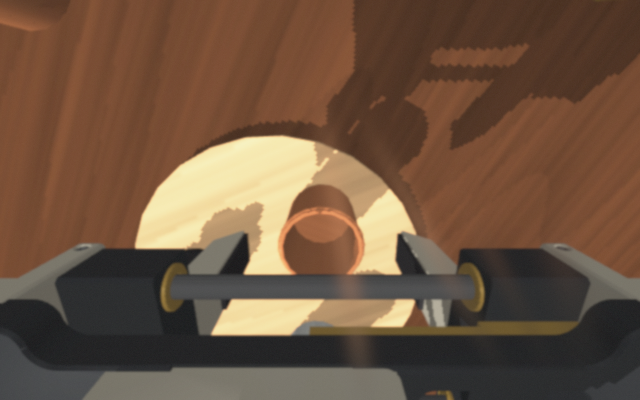

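The wrist view shows the beaker rim centred at (322,245) between the fingers. I descend and close.

Call:
{"op": "arm_command", "data": {
  "plan": [
    {"tx": 1.9, "ty": 0.06, "tz": 0, "wx": 0, "wy": 0, "wz": 0, "jaw": 1},
    {"tx": 1.9, "ty": 0, "tz": 0, "wx": 0, "wy": 0, "wz": 0, "jaw": 1},
    {"tx": 0, "ty": 0, "tz": 0, "wx": 0, "wy": 0, "wz": 0, "jaw": 1},
    {"tx": 0, "ty": 0, "tz": 0, "wx": 0, "wy": 0, "wz": 0, "jaw": 0},
    {"tx": 0, "ty": 0, "tz": 0, "wx": 0, "wy": 0, "wz": 0, "jaw": -1},
    {"tx": 0, "ty": 0, "tz": 0, "wx": 0, "wy": 0, "wz": 0, "jaw": -1},
    {"tx": 0, "ty": 0, "tz": 0, "wx": 0, "wy": 0, "wz": 0, "jaw": -1},
    {"tx": 0, "ty": 0, "tz": 0, "wx": 0, "wy": 0, "wz": 0, "jaw": -1},
    {"tx": 0, "ty": 0, "tz": 0, "wx": 0, "wy": 0, "wz": 0, "jaw": -1},
    {"tx": 0, "ty": 0, "tz": 0, "wx": 0, "wy": 0, "wz": 0, "jaw": -1}
  ]
}}

```text
time: 7.2
tool_pos: [551.0, 291.8, 52.6]
tcp_rot: [2.38, 1.57, 2.865]
contact_force: [-0.4, -0.3, 3.3]
grip_width: 49.9
```

```bash
python3 - <<'E'
from h import *
plan([551,291.5,53],Rt([0,0,-1],[1,.5,0])); print(readout.get_obs()["grip_width"])
E
```

```text
pos [550.986 291.825  52.631] q [ 0.364  0.72   1.458  0.     0.964 -0.121] t 7.2
shift cm (now axes) [-0.037 -0.029 -0.014] | shift after turn [-0.037 -0.03  -0.013] | turn [ 0.021 -0.    -0.   ] |w| 0.02126663010873777
49.859588121352566
```

Call:
{"op": "arm_command", "data": {
  "plan": [
    {"tx": -2, "ty": 0, "tz": 0, "wx": 0, "wy": 0, "wz": 0, "jaw": -1},
    {"tx": -3, "ty": 0, "tz": 0, "wx": 0, "wy": 0, "wz": 0, "jaw": -1},
    {"tx": -3, "ty": 0, "tz": 0, "wx": 0, "wy": 0, "wz": 0, "jaw": -1},
    {"tx": -3, "ty": 0, "tz": 0, "wx": 0, "wy": 0, "wz": 0, "jaw": -1},
    {"tx": -1, "ty": 0, "tz": 0, "wx": 0, "wy": 0, "wz": 0, "jaw": -1},
    {"tx": 0, "ty": 0, "tz": 0, "wx": 0, "wy": 0, "wz": 0, "jaw": -1},
    {"tx": 0, "ty": 0, "tz": 0, "wx": 0, "wy": 0, "wz": 0, "jaw": -1}
  ]
}}

```text
time: 7.9
tool_pos: [550.3, 291.5, 170.6]
tcp_rot: [2.909, 1.568, -2.889]
contact_force: [-0.4, 0.2, -2.7]
grip_width: 51.0
```

```bash
python3 - <<'E'
from h import *
o=readout.get_obs(); print(o["grip_width"],o["contact_force"])
plan([501,-85,150],R.from_euler("xyz",o["tcp_rot"]).as_matrix())
cv2.imwrite("pics/d5.png",cv2.resize(imaging.capture("side")[170:350,180:430],None,fx=3,fy=3))
cv2.imwrite("pics/s5.png",cv2.resize(imaging.capture("scene")[150:350,250:500],None,fx=3,fy=3))
E
```

```text
50.96827286981202 [-0.388  0.152 -2.702]
pos [550.286 291.492 170.606] q [ 0.364  0.587  1.345  0.     1.213 -0.121] t 7.9
shift cm (now axes) [  2.107 -31.014 -21.902] | shift after turn [  2.107 -31.014 -21.902] | turn [0. 0. 0.] |w| 0.0
```

View pics/s5.png

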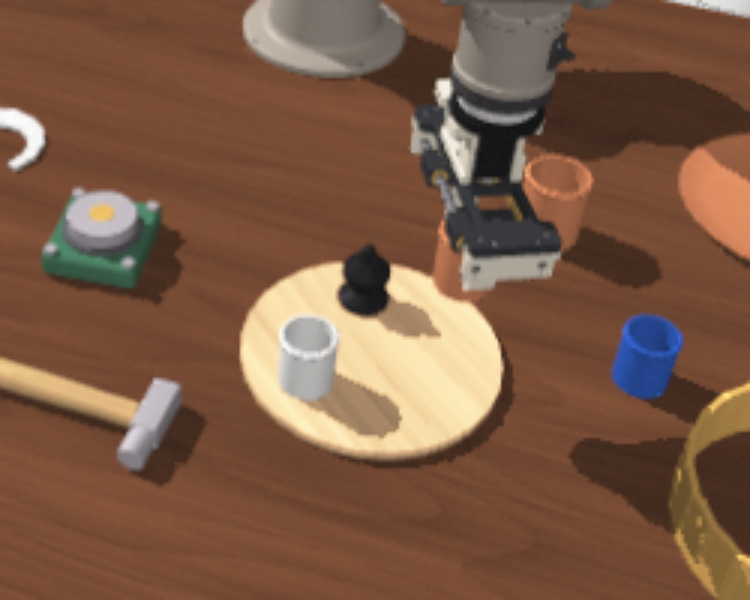

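View pics/d5.png

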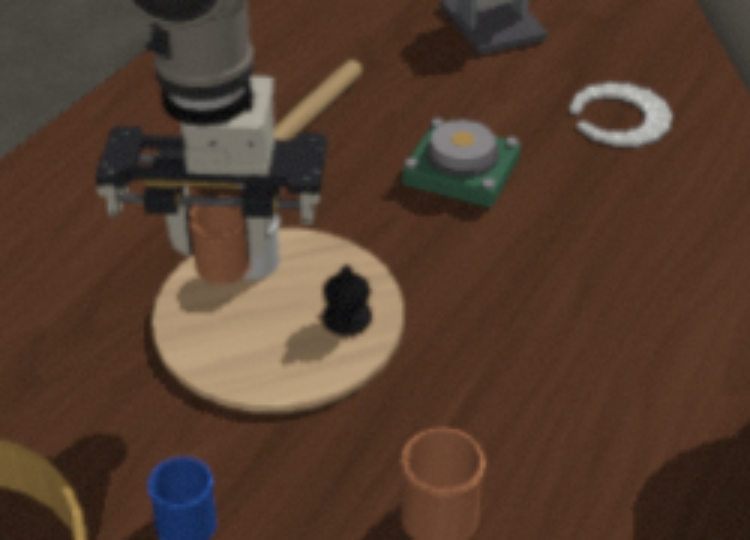

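Call:
{"op": "arm_command", "data": {
  "plan": [
    {"tx": 0, "ty": -1.55, "tz": -1.09, "wx": 0, "wy": 0, "wz": 0, "jaw": -1},
    {"tx": 0, "ty": -3.1, "tz": -2.19, "wx": 0, "wy": 0, "wz": 0, "jaw": -1},
    {"tx": 0, "ty": -3.1, "tz": -2.19, "wx": 0, "wy": 0, "wz": 0, "jaw": -1},
    {"tx": 0, "ty": -3.1, "tz": -2.19, "wx": 0, "wy": 0, "wz": 0, "jaw": -1},
    {"tx": 0, "ty": -3.1, "tz": -2.19, "wx": 0, "wy": 0, "wz": 0, "jaw": -1},
    {"tx": 0, "ty": -3.1, "tz": -2.19, "wx": 0, "wy": 0, "wz": 0, "jaw": -1},
    {"tx": 0, "ty": -3.1, "tz": -2.19, "wx": 0, "wy": 0, "wz": 0, "jaw": -1},
    {"tx": 0, "ty": -3.1, "tz": -2.19, "wx": 0, "wy": 0, "wz": 0, "jaw": -1},
    {"tx": 0, "ty": -3.1, "tz": -2.19, "wx": 0, "wy": 0, "wz": 0, "jaw": -1},
    {"tx": 0, "ty": -3.1, "tz": -2.19, "wx": 0, "wy": 0, "wz": 0, "jaw": -1},
    {"tx": 0, "ty": -1.55, "tz": -1.09, "wx": 0, "wy": 0, "wz": 0, "jaw": -1},
    {"tx": 0, "ty": 0, "tz": 0, "wx": 0, "wy": 0, "wz": 0, "jaw": -1},
    {"tx": 0, "ty": 0, "tz": 0, "wx": 0, "wy": 0, "wz": 0, "jaw": -1},
    {"tx": 0, "ty": 0, "tz": 0, "wx": 0, "wy": 0, "wz": 0, "jaw": -1}
  ]
}}

```text
time: 9.4
tool_pos: [501.7, -83.5, 171.8]
tcp_rot: [2.181, 1.569, 2.666]
contact_force: [-0.9, 0.4, -2.9]
grip_width: 50.4
```

```bash
python3 - <<'E'
from h import *
o=readout.get_obs(); print(o["grip_width"],o["contact_force"])
a=np.radians(27.9)
plan([501,-85,92],Rt([0,0,-1],[np.cos(a),np.sin(a),0]))
im=imaging.capture("wrist"); 
P=np.array([501,-85,48.]); print(proj("wrist",P,o))
im2=imaging.capture("scene"); print(proj("scene",[P,o["tool_pos"]-[0,0,40.6]]))
cv2.imwrite("pics/w6.png",im); cv2.imwrite("pics/s6.png",cv2.resize(im2[120:280,220:380],None,fx=4,fy=4,interpolation=cv2.INTER_CUBIC))
im2=imaging.capture("side"); print(proj("side",[P,o["tool_pos"]-[0,0,40.6]]))
cv2.imwrite("pics/d6.png",cv2.resize(im2[120:270,270:430],None,fx=4,fy=4,interpolation=cv2.INTER_CUBIC))
E
```

```text
50.44184543059005 [-0.921  0.393 -2.865]
pos [501.681 -83.527 171.754] q [-0.316  0.391  1.681  0.     1.072 -0.802] t 9.4
shift cm (now axes) [ 7.975 -0.112 -0.12 ] | shift after turn [ 7.975 -0.098 -0.129] | turn [-0.001 -0.001 -0.002] |w| 0.0024005767727194685
[[320.396 198.303]]
[[283.244 220.696]
 [282.772 199.545]]
[[334.038 215.77 ]
 [334.668 195.71 ]]
```

View pics/s6.png

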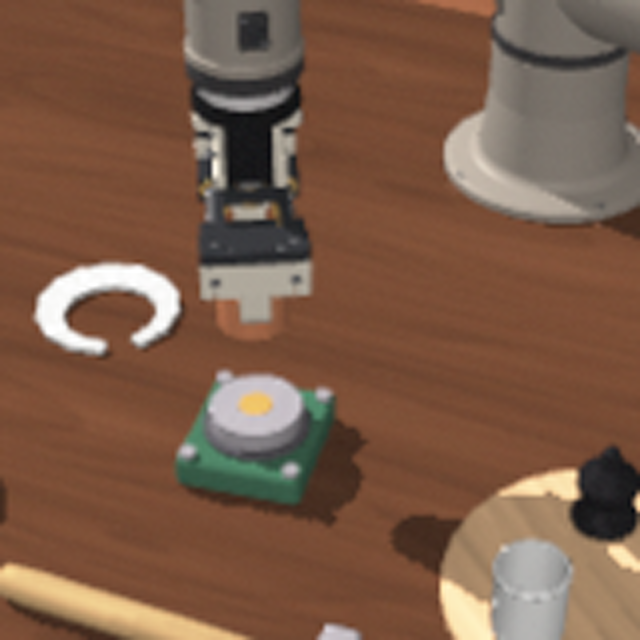

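View pics/d6.png

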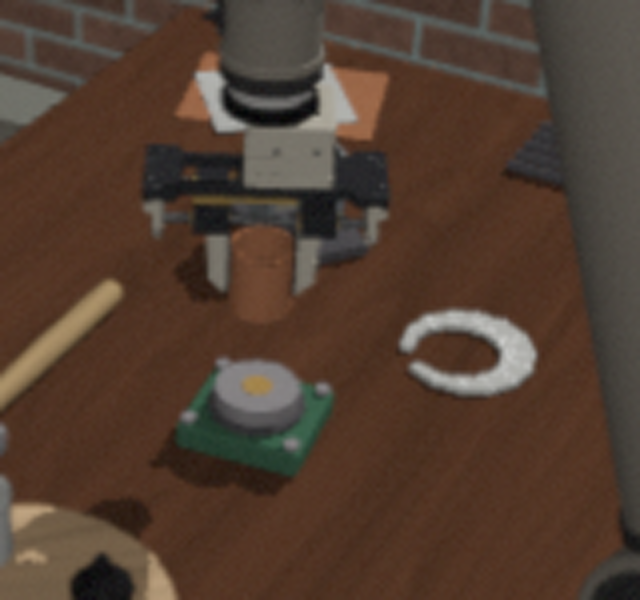

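Both views show the beaker over the plate, centred. I lower it to just above first, then press slowly.

Call:
{"op": "arm_command", "data": {
  "plan": [
    {"tx": 2, "ty": -0.11, "tz": -0.12, "wx": 0, "wy": 0, "wz": 0, "jaw": -1},
    {"tx": 3, "ty": 0, "tz": 0, "wx": 0, "wy": 0, "wz": 0, "jaw": -1},
    {"tx": 2.4, "ty": 0, "tz": 0, "wx": 0, "wy": 0, "wz": 0, "jaw": -1},
    {"tx": 0.4, "ty": 0, "tz": 0, "wx": 0, "wy": 0, "wz": 0, "jaw": -1},
    {"tx": 0.3, "ty": 0, "tz": 0, "wx": 0, "wy": 0, "wz": 0, "jaw": -1},
    {"tx": 0.3, "ty": 0, "tz": 0, "wx": 0, "wy": 0, "wz": 0, "jaw": -1},
    {"tx": 0.3, "ty": 0, "tz": 0, "wx": 0, "wy": 0, "wz": 0, "jaw": -1},
    {"tx": 0, "ty": 0, "tz": 0, "wx": 0, "wy": 0, "wz": 0, "jaw": -1},
    {"tx": 0, "ty": 0, "tz": 0, "wx": 0, "wy": 0, "wz": 0, "jaw": -1}
  ]
}}

```text
time: 10.45
tool_pos: [502.1, -86.1, 86.3]
tcp_rot: [-0.642, 1.569, -0.158]
contact_force: [0.9, 0.8, 2.0]
grip_width: 50.7
```

Call:
{"op": "arm_command", "data": {
  "plan": [
    {"tx": 0.2, "ty": 0, "tz": 0, "wx": 0, "wy": 0, "wz": 0, "jaw": -1},
    {"tx": 0.2, "ty": 0, "tz": 0, "wx": 0, "wy": 0, "wz": 0, "jaw": -1},
    {"tx": 0.2, "ty": 0, "tz": 0, "wx": 0, "wy": 0, "wz": 0, "jaw": -1},
    {"tx": 0.2, "ty": 0, "tz": 0, "wx": 0, "wy": 0, "wz": 0, "jaw": -1},
    {"tx": 0, "ty": 0, "tz": 0, "wx": 0, "wy": 0, "wz": 0, "jaw": -1}
  ]
}}

```text
time: 10.95
tool_pos: [502.2, -86.1, 78.5]
tcp_rot: [-0.683, 1.569, -0.198]
contact_force: [0.0, 1.5, 12.2]
grip_width: 50.5
```

Call:
{"op": "arm_command", "data": {
  "plan": [
    {"tx": 0.1, "ty": 0, "tz": 0, "wx": 0, "wy": 0, "wz": 0, "jaw": -1},
    {"tx": 0.1, "ty": 0, "tz": 0, "wx": 0, "wy": 0, "wz": 0, "jaw": -1},
    {"tx": 0, "ty": 0, "tz": 0, "wx": 0, "wy": 0, "wz": 0, "jaw": -1},
    {"tx": 0, "ty": 0, "tz": 0, "wx": 0, "wy": 0, "wz": 0, "jaw": -1}
  ]
}}

```text
time: 11.35
tool_pos: [502.3, -86.3, 78.3]
tcp_rot: [-0.795, 1.568, -0.31]
contact_force: [-5.0, 3.5, 28.7]
grip_width: 50.4
```

Force has jumped from 12 to 29 N with almost no further travel, so the plate is on its stop. I hold it there and look.

Call:
{"op": "arm_command", "data": {
  "plan": [
    {"tx": 0, "ty": 0, "tz": 0, "wx": 0, "wy": 0, "wz": 0, "jaw": -1},
    {"tx": 0, "ty": 0, "tz": 0, "wx": 0, "wy": 0, "wz": 0, "jaw": -1},
    {"tx": 0, "ty": 0, "tz": 0, "wx": 0, "wy": 0, "wz": 0, "jaw": -1},
    {"tx": 0, "ty": 0, "tz": 0, "wx": 0, "wy": 0, "wz": 0, "jaw": -1},
    {"tx": 0, "ty": 0, "tz": 0, "wx": 0, "wy": 0, "wz": 0, "jaw": -1}
  ]
}}

```text
time: 11.85
tool_pos: [502.3, -86.2, 78.3]
tcp_rot: [-0.798, 1.568, -0.313]
contact_force: [-5.2, 3.1, 28.6]
grip_width: 50.5
```

```bash
python3 - <<'E'
from h import *
o=readout.get_obs(); print(o["grip_width"],o["contact_force"],o["tool_pos"],o["time"])
im2=imaging.capture("scene")
cv2.imwrite("pics/s7.png",cv2.resize(im2[160:260,230:330],None,fx=6,fy=6,interpolation=cv2.INTER_CUBIC))
im2=imaging.capture("side")
cv2.imwrite("pics/d7.png",cv2.resize(im2[150:250,290:390],None,fx=6,fy=6,interpolation=cv2.INTER_CUBIC))
E
```

```text
50.464174463731496 [-5.191  3.093 28.599] [502.304 -86.239  78.327] 11.85
```

View pics/s7.png

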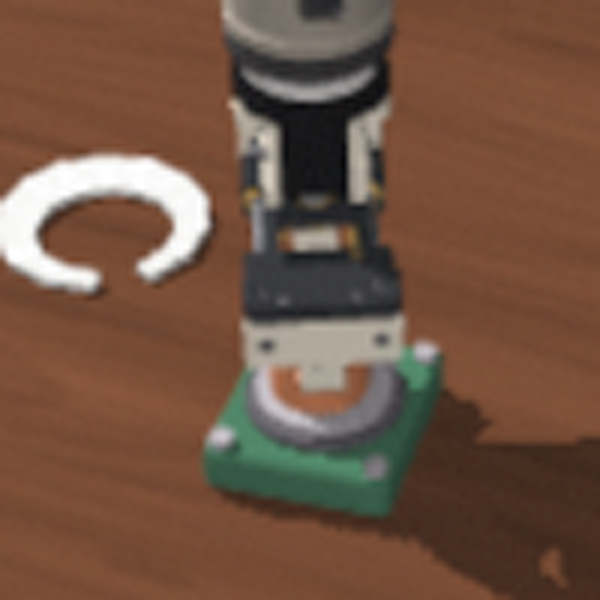

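View pics/d7.png

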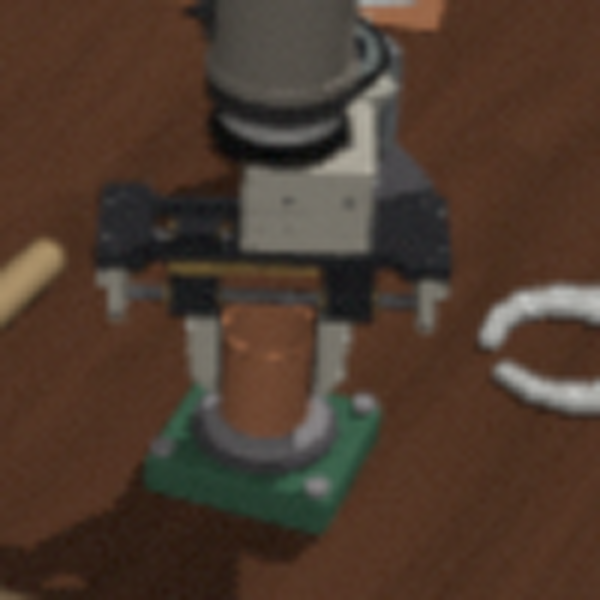

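Plate is down with the beaker centred and upright. I lift away slowly.

Call:
{"op": "arm_command", "data": {
  "plan": [
    {"tx": -0.4, "ty": 0, "tz": 0, "wx": 0, "wy": 0, "wz": 0, "jaw": -1},
    {"tx": -0.8, "ty": 0, "tz": 0, "wx": 0, "wy": 0, "wz": 0, "jaw": -1},
    {"tx": -1.6, "ty": 0, "tz": 0, "wx": 0, "wy": 0, "wz": 0, "jaw": -1},
    {"tx": -3, "ty": 0, "tz": 0, "wx": 0, "wy": 0, "wz": 0, "jaw": -1},
    {"tx": -3, "ty": 0, "tz": 0, "wx": 0, "wy": 0, "wz": 0, "jaw": -1},
    {"tx": -3, "ty": 0, "tz": 0, "wx": 0, "wy": 0, "wz": 0, "jaw": -1},
    {"tx": -3, "ty": 0, "tz": 0, "wx": 0, "wy": 0, "wz": 0, "jaw": -1},
    {"tx": -2, "ty": 0, "tz": 0, "wx": 0, "wy": 0, "wz": 0, "jaw": -1},
    {"tx": -1, "ty": 0, "tz": 0, "wx": 0, "wy": 0, "wz": 0, "jaw": -1},
    {"tx": 0, "ty": 0, "tz": 0, "wx": 0, "wy": 0, "wz": 0, "jaw": -1},
    {"tx": 0, "ty": 0, "tz": 0, "wx": 0, "wy": 0, "wz": 0, "jaw": -1}
  ]
}}

```text
time: 13.05
tool_pos: [500.7, -85.9, 251.9]
tcp_rot: [2.389, 1.567, 2.873]
contact_force: [-0.1, -1.1, -2.9]
grip_width: 50.3
```

```bash
python3 - <<'E'
from h import *
o=readout.get_obs(); print(o["grip_width"],o["contact_force"])
plan(FOC+41*LOS,Rt(-LOS,-H))
E
```

```text
50.313110388244546 [-0.124 -1.073 -2.886]
pos [500.68  -85.903 251.932] q [-0.321  0.31   1.562 -0.     1.273 -0.806] t 13.05
shift cm (now axes) [  0.044 -18.609 -10.129] | shift after turn [  8.247 -16.916   9.732] | turn [ 1.096 -0.622 -0.399] |w| 1.3218953355664884
```

Call:
{"op": "arm_command", "data": {
  "plan": [
    {"tx": 0, "ty": -1.6, "tz": -0.87, "wx": 0, "wy": 0, "wz": 0, "jaw": -1},
    {"tx": 0, "ty": -3.1, "tz": -1.69, "wx": 0, "wy": 0, "wz": 0, "jaw": -1},
    {"tx": 0, "ty": -3.1, "tz": -1.69, "wx": 0, "wy": 0, "wz": 0, "jaw": -1},
    {"tx": 0, "ty": -3.1, "tz": -1.69, "wx": 0, "wy": 0, "wz": 0, "jaw": -1},
    {"tx": 0, "ty": -3.1, "tz": -1.69, "wx": 0, "wy": 0, "wz": 0, "jaw": -1},
    {"tx": 0, "ty": -3.1, "tz": -1.69, "wx": 0, "wy": 0, "wz": 0, "jaw": -1},
    {"tx": 0, "ty": -1.5, "tz": -0.82, "wx": 0, "wy": 0, "wz": 0, "jaw": -1},
    {"tx": 0, "ty": 0, "tz": 0, "wx": 0, "wy": 0, "wz": 0, "jaw": -1}
  ]
}}

```text
time: 13.85
tool_pos: [497.5, -299.6, 251.3]
tcp_rot: [2.152, 1.567, 2.634]
contact_force: [0.1, 0.7, -2.3]
grip_width: 50.9
```

Call:
{"op": "arm_command", "data": {
  "plan": [
    {"tx": 0, "ty": 0, "tz": 0, "wx": 0.0913, "wy": -0.0518, "wz": -0.0333, "jaw": -1},
    {"tx": 0, "ty": 0, "tz": 0, "wx": 0.0913, "wy": -0.0518, "wz": -0.0333, "jaw": -1},
    {"tx": 0, "ty": 0, "tz": 0, "wx": 0.0913, "wy": -0.0518, "wz": -0.0333, "jaw": -1},
    {"tx": 0, "ty": 0, "tz": 0, "wx": 0.0913, "wy": -0.0518, "wz": -0.0333, "jaw": -1},
    {"tx": 0, "ty": 0, "tz": 0, "wx": 0.0913, "wy": -0.0518, "wz": -0.0333, "jaw": -1},
    {"tx": 0, "ty": 0, "tz": 0, "wx": 0.0913, "wy": -0.0518, "wz": -0.0333, "jaw": -1},
    {"tx": 0, "ty": 0, "tz": 0, "wx": 0.0913, "wy": -0.0518, "wz": -0.0333, "jaw": -1},
    {"tx": 0, "ty": 0, "tz": 0, "wx": 0.0913, "wy": -0.0518, "wz": -0.0333, "jaw": -1},
    {"tx": 0, "ty": 0, "tz": 0, "wx": 0.0913, "wy": -0.0518, "wz": -0.0333, "jaw": -1},
    {"tx": 0, "ty": 0, "tz": 0, "wx": 0.0913, "wy": -0.0518, "wz": -0.0333, "jaw": -1},
    {"tx": 0, "ty": 0, "tz": 0, "wx": 0.0913, "wy": -0.0518, "wz": -0.0333, "jaw": -1},
    {"tx": 0, "ty": 0, "tz": 0, "wx": 0, "wy": 0, "wz": 0, "jaw": -1},
    {"tx": 0, "ty": 0, "tz": 0, "wx": 0, "wy": 0, "wz": 0, "jaw": -1},
    {"tx": 0, "ty": 0, "tz": 0, "wx": 0, "wy": 0, "wz": 0, "jaw": -1}
  ]
}}

```text
time: 15.25
tool_pos: [498.7, -297.6, 253.5]
tcp_rot: [-0.051, 0.924, -0.606]
contact_force: [0.1, -1.0, -1.3]
grip_width: 50.3
```

```bash
python3 - <<'E'
from h import *
o=readout.get_obs(); print(o["grip_width"],o["contact_force"])
plan(FOC+41*LOS,Rt(-LOS,-H))
f=o["tool_pos"]+40.6*R.from_euler("xyz",o["tcp_rot"]).as_matrix()[:,0]
B=np.c_[np.cross(LAT,LOS),LAT,LOS]; print("foot in focus frame",B.T@(f-FOC),"tilt",np.degrees(np.arccos(-R.from_euler("xyz",o["tcp_rot"]).as_matrix()[2,0])))
im=imaging.capture("wrist"); cv2.imwrite("pics/w8.png",im)
im2=imaging.capture("scene"); print(proj("scene",[f,f+LOS*60]))
cv2.imwrite("pics/s8.png",cv2.resize(im2[110:260,130:290],None,fx=4,fy=4,interpolation=cv2.INTER_CUBIC))
im2=imaging.capture("side"); print(proj("side",[f,f+LOS*60]))
cv2.imwrite("pics/d8.png",cv2.resize(im2[70:220,290:450],None,fx=4,fy=4,interpolation=cv2.INTER_CUBIC))
E
```

```text
50.338982898638974 [ 0.078 -0.974 -1.283]
pos [ 498.692 -297.588  253.451] q [-0.699  0.181  1.917  0.142  0.403 -0.256] t 15.25
shift cm (now axes) [ 0.131 -0.055 -0.183] | shift after turn [ 0.124 -0.068 -0.184] | turn [ 0.093 -0.051 -0.035] |w| 0.11146055150198346
foot in focus frame [ 0.277 -1.986  1.719] tilt 37.04570811551516
[[209.865 160.487]
 [220.446 143.838]]
[[361.686 142.13 ]
 [367.816 135.149]]
```

View pics/s8.png

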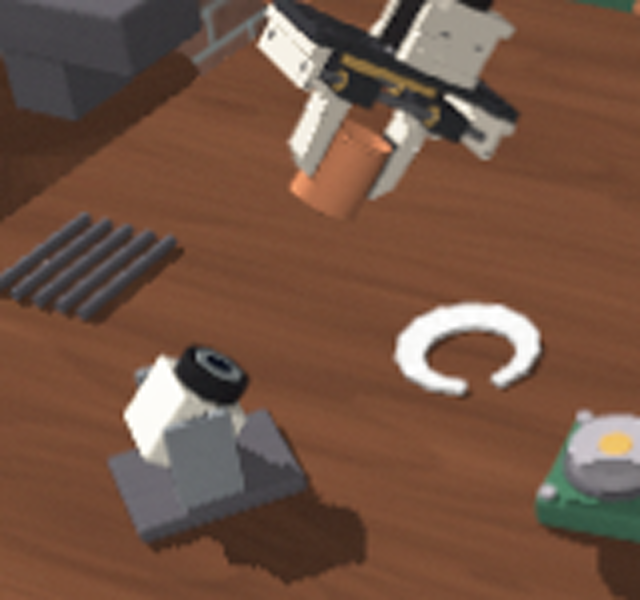

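View pics/d8.png

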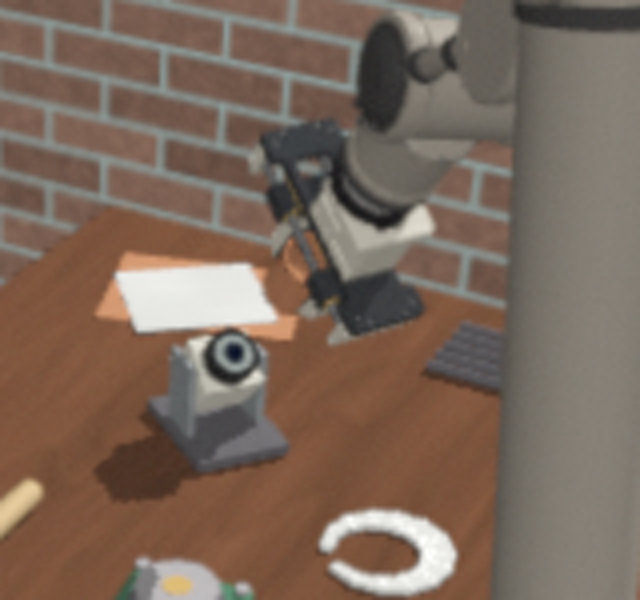

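Call:
{"op": "arm_command", "data": {
  "plan": [
    {"tx": 0.06, "ty": 0, "tz": -0.1, "wx": 0.045, "wy": -0.025, "wz": -0.017, "jaw": -1},
    {"tx": 0.06, "ty": -0.06, "tz": -0.08, "wx": 0.04, "wy": -0.023, "wz": -0.015, "jaw": -1},
    {"tx": 0, "ty": 0, "tz": 0, "wx": 0, "wy": 0, "wz": 0, "jaw": -1},
    {"tx": 0, "ty": 0, "tz": 0, "wx": 0, "wy": 0, "wz": 0, "jaw": -1},
    {"tx": 0, "ty": 0, "tz": 0, "wx": 0, "wy": 0, "wz": 0, "jaw": -1},
    {"tx": 0, "ty": 0, "tz": 0, "wx": 0, "wy": 0, "wz": 0, "jaw": -1},
    {"tx": 0, "ty": 0, "tz": 0, "wx": 0, "wy": 0, "wz": 0, "jaw": -1},
    {"tx": 0, "ty": 0, "tz": 0, "wx": 0, "wy": 0, "wz": 0, "jaw": -1}
  ]
}}

```text
time: 16.2
tool_pos: [497.4, -298.1, 251.3]
tcp_rot: [-0.004, 0.875, -0.657]
contact_force: [-0.1, 0.3, -2.0]
grip_width: 50.6
```

```bash
python3 - <<'E'
from h import *
o=readout.get_obs(); print(o["grip_width"],o["contact_force"],o["dq"])
plan(FOC+41*LOS,Rt(-LOS,-H))
T=R.from_euler("xyz",o["tcp_rot"]).as_matrix()
f=o["tool_pos"]+40.6*T[:,0]
B=np.c_[np.cross(LAT,LOS),LAT,LOS]; print("foot in focus frame",B.T@(f-FOC),"angle",np.arccos(-T[:,0]@LOS))
im=imaging.capture("scene")
def circ(c,r,n): 
    u=np.cross(n,[0,0,1.]);u/=np.linalg.norm(u);v=np.cross(n,u);a=np.linspace(0,6.28,60)[:,None]
    return c+r*(np.cos(a)*u+np.sin(a)*v)
for n,(x,y) in {"scene":(130,110),"side":(290,70)}.items():
    im=imaging.capture(n)[y:y+150,x:x+160]; im=cv2.resize(im,None,fx=4,fy=4,interpolation=cv2.INTER_CUBIC)
    for c,col in((f,(0,255,0)),(f-T[:,0]*60,(255,0,0))):
        q=(proj(n,circ(c,26,T[:,0]))-[x,y]+.5)*4
        for p in q: cv2.circle(im,tuple(int(v) for v in p),1,col,-1)
    cv2.imwrite(f"pics/{n}9.png",im)
E
```

```text
50.59496728401498 [-0.122  0.258 -1.986] [ 0.002 -0.     0.002 -0.002 -0.    -0.   ]
pos [ 497.417 -298.098  251.308] q [-0.679  0.177  1.96   0.046  0.309 -0.065] t 16.2
shift cm (now axes) [0.005 0.05  0.007] | shift after turn [0.005 0.05  0.007] | turn [ 0.006 -0.002 -0.002] |w| 0.006548947985725455
foot in focus frame [0.147 0.439 0.449] angle 0.002509723816393279
```

View pics/scene9.png

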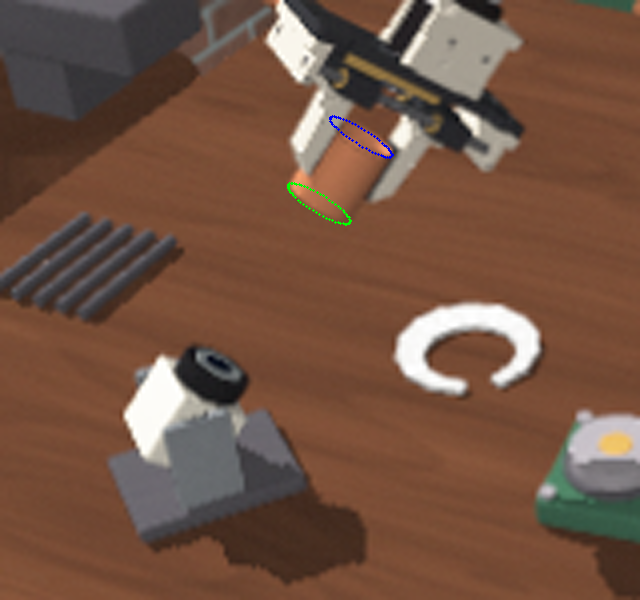

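View pics/side9.png

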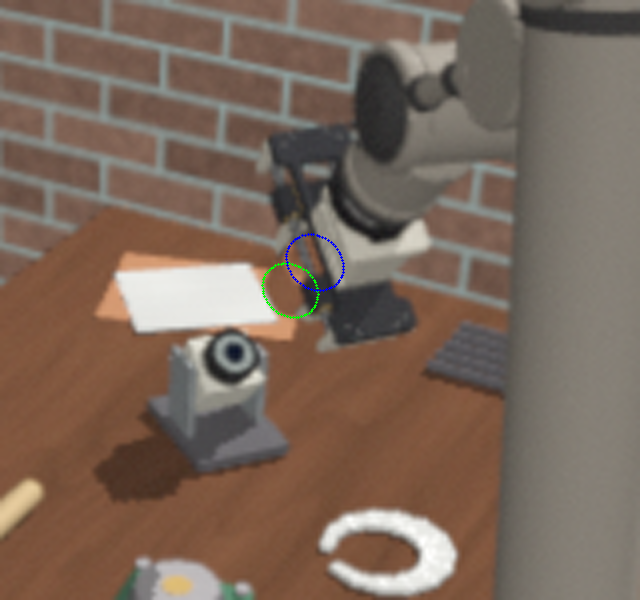

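```bash
python3 - <<'E'
from h import *
o=readout.get_obs(); T=R.from_euler("xyz",o["tcp_rot"]).as_matrix(); f=o["tool_pos"]+40.6*T[:,0]
a=cv2.resize(imaging.capture("scene")[125:185,190:250],None,fx=10,fy=10,interpolation=cv2.INTER_CUBIC)
b=cv2.resize(imaging.capture("side")[115:165,340:390],None,fx=10,fy=10,interpolation=cv2.INTER_CUBIC)
cv2.imwrite("pics/sa.png",a); cv2.imwrite("pics/da.png",b)
for n,off in(("scene",[190,125]),("side",[340,115])): print((proj(n,[f,f-60*T[:,0]])-off+.5)*10)
E
```

```text
[[198.653 359.545]
 [303.821 192.995]]
[[226.479 276.484]
 [288.016 206.426]]
```

View pics/sa.png

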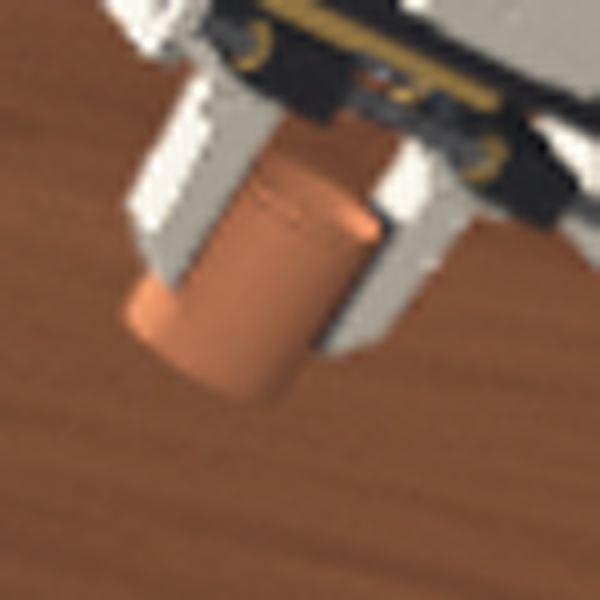

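View pics/da.png

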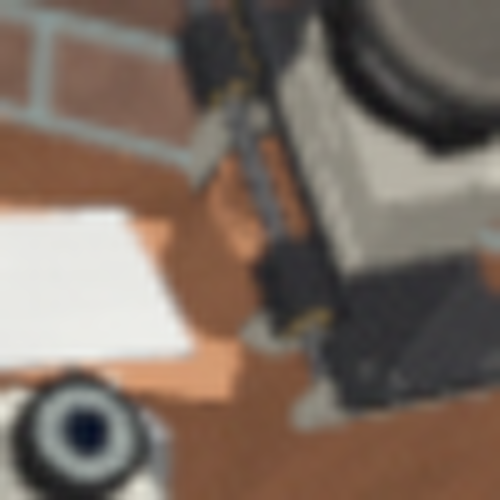

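The scene crop puts the beaker's foot centre at about (198,357), against (199,360) predicted. In the side crop it is at about (212,285), against (226,276), roughly 3 mm off. So the beaker has not slipped, and it sits at the focus. Handing in.

```bash
python3 - <<'E'
from plant import bot, readout
print(bot.close_job()); o=readout.get_obs(); print(o["time"],o["grip_width"],o["tool_pos"])
E
```

```text
the job is handed in; nothing more can be done
None
the job is handed in; nothing more can be done
```

I stamped the small copper beaker on the press and handed the job in at about 16.5 s, with the beaker still held in front of the inspection camera. No verdict is reported.

- **Press:** The beaker came off the board from above. I pressed it upright and centred (about 2 mm off) on the plate until the plate hit its stop. The force rose from 12 to 29 N with no further travel, and I held it there for more than 0.5 s.
- **Final pose:** From the arm's own readings, the foot is within 1 mm of the measured focus point. The axis is 0.003 rad off the line of sight, the arm is still, and the grip is at 50.6 mm.
- **Image checks:** The scene camera agreed with this within about 1 px. The side camera put the foot about 1.5 px (roughly 3 mm) off. That view is partly blocked by the fingers, and the difference is well within tolerance.
- **Surroundings:** The plate was back up in the view taken on arrival at the camera, and nothing touched the camera at any point. The arm never went near the hammer or crescent. The aluminium beaker and finial were in place after the lift.

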